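# Lean coated test panels on the exposure rack

### The job

Set the two coated test panels out for their spray test: take each one from its slotted stand and lean it against the bar of the exposure rack, in the middle of the bay marked with its own colour, square to the rack, foot on the base plate close behind the middle ridge so that it leans back at about 25 degrees from upright, coated face to the front. Set them down gently so that they stay there without sliding or falling over, and leave everything else on the bench where it stands.

Things in the scene. Friction and masses are not known exactly. Their poses are not given: they have to be found in the camera images.
- rack: fixed exposure rack, 130 mm deep (x), 230 mm wide (y); origin under the centre of its base on the bench, z up, front towards -x. Grey base plate, top 10 mm up; three aluminium ridges across its full width (along y), 4 mm thick, 8 mm high; behind them a rest bar. The post at y = 0 parts the blue bay (y > 0) from the yellow bay (y < 0)
- rack_bar (a point): middle of the horizontal steel rest bar (10 mm diameter, along rack y), on its axis: rack x +40, z 95 mm. Posts at y = -108, 0, +108 mm carry it; their black clips, 12 mm wide, reach x 37 to 55 and up to z 101 mm. A panel behind the rear ridge leans back (top to +x) about 10 degrees, behind the middle one 25, behind the front one 40
- rack_ridge (a point): middle of the middle ridge's foot, on its face that looks to the bar: rack x -13, y 0, z 10 mm. The same faces of the rear and front ridge lie at x +11.5 and -44.6 mm. A panel's coated lower edge belongs close behind this face (0 to 5 mm to +x)
- rack_bay_blue (a point): centre of the blue bay at the middle ridge, on the plate: rack y +52 mm; blue strip on the plate's front edge
- rack_bay_yellow (a point): centre of the yellow bay at the middle ridge, on the plate: rack y -52 mm; yellow strip on the plate's front edge
- panel_blue: loose fibre-cement test panel, 8 (x) x 76 (y) x 160 mm (z), 0.1 to 0.2 kg, one big face coated blue, the other bare grey. Origin: centre of its bottom face, z up the panel, coated face towards its -x. Starts upright in the slot of stand_1 (same yaw, up to 6 mm off along y), bottom 10 mm, top 170 mm above the bench; draw it straight up 35 mm to clear the slot
- panel_yellow: loose fibre-cement test panel, 8 (x) x 76 (y) x 160 mm (z), 0.1 to 0.2 kg, one big face coated yellow, the other bare grey. Origin: centre of its bottom face, z up the panel, coated face towards its -x. Starts upright in the slot of stand_2 (same yaw, up to 6 mm off along y), bottom 10 mm, top 170 mm above the bench; draw it straight up 35 mm to clear the slot
- stand_1: fixed white slotted holder, 60 x 100 mm foot, 40 mm high; origin under its centre on the bench. A slot 11 mm wide, open at both ends, runs along its y through its middle, floor 10 mm above the bench. Holds the blue panel at the start; nothing goes back into it
- stand_2: fixed white slotted holder, 60 x 100 mm foot, 40 mm high; origin under its centre on the bench. A slot 11 mm wide, open at both ends, runs along its y through its middle, floor 10 mm above the bench. Holds the yellow panel at the start; nothing goes back into it
- panel_blue_toe (a point): middle of the lower edge of the blue panel's coated face: 4 mm to -x of the panel's origin
- panel_blue_top (a point): centre of the blue panel's top edge, 160 mm up its z
- panel_yellow_toe (a point): middle of the lower edge of the yellow panel's coated face: 4 mm to -x of the panel's origin
- panel_yellow_top (a point): centre of the yellow panel's top edge, 160 mm up its z
- wash_bottle: loose white wash bottle with red cap and bent spout, about 66 x 100 mm seen from above, 188 mm tall, between rack and stands, in the way; origin at the centre of its underside, z up. To be left alone
- dropper_bottle: loose amber glass bottle with black dropper, 32 mm across, 96 mm tall; origin at the centre of its underside, z up. To be left alone
- glass_beaker: loose small clear beaker, 46 mm across, 58 mm tall; origin at the centre of its underside, z up. To be left alone
- vial_white: loose vial, white cap, 25 mm across, 53 mm tall; origin at the centre of its underside, z up. To be left alone
- vial_dark: loose vial, black cap, 25 mm across, 53 mm tall; origin at the centre of its underside, z up. To be left alone
- bung: loose red rubber bung, 31 mm across, 26 mm tall; origin at the centre of its underside, z up. To be left alone
Mind the look-alikes: they are no part of the job. Leave any red look-alike of the panel_blue alone.

How it is judged:
By the outcome, as a careful person would: the job done as asked, in the order asked, and still so for the second after the job is handed in, with the robot touching nothing.
It also fails if it takes over 69 s, if anything falls off the work surface, if the arm or the gripper's body presses on something with over 40 N, if the wrist force passes 120 N, or if a joint passes its speed limit or range.

### The arm

A 7-joint arm with a two-finger parallel gripper is mounted at the origin on a cart in front of the work surface, level with it; the furniture and walls round the work are solid. World frame = base frame: x ahead of the robot, y to its left, z up, the work surface at z = 0. Lengths are in m, angles in rad, forces in N, time in s.
With the tool pointing down it reaches from about 0.4 to 0.85 m from the base axis. Payload 10.4 kg.
Tool frame: the origin (TCP) lies at the very end of the fingers, on their centre line; the grasp point (between the pads) lies 19 mm behind it; x points along the fingers, y is the direction in which the jaws open and shut, and the axes are right-handed (so a half turn about x gives the same grasp; the last joint's range is limited). The gripper opens to 85 mm and grips with 20 to 120 N. Pads are 22 mm wide; open, the fingers measure 114 mm over their backs; the gripper's body (76 mm by 85 mm) begins 54 mm behind the grasp point. The pads swing forward as they close: fully open they stand 13 mm farther back than shut.
Start: joints at [-1.318, 0.332, -0.065, 1.46, 0.022, 1.35, -0.088], TCP at [0.17, 0.601, 0.231] pointing down, gripper open.
Joint ranges: [-2.6, 2.6], [-0.5, 2.12], [-1.47, 1.34], [0.16, 2.42], [-1.27, 4.41], [0.06, 2.06], [-2.6, 2.6]. Speed limits (rad/s): [2.22, 2.22, 2.79, 2.79, 3.14, 3.14, 3.14].

### API

Orientations are given as a unit quaternion [x, y, z, w].
In Python, from workcell import monitor, camera, ticket, regions_of gives the robot as it stands.
- The arm moves only by the tool step_arm, never from a script. Its argument "increments" is a list of rows, each a list of 5 numbers: the finger opening in m, from 0 to 0.0854, then the shift along the world's x, y, z in m, then the turn about the world's z in rad. A call has 1 to 12 rows; each row shifts and turns the commanded pose from where the row before left it; what a row does not reach is not made up. A row lasts 1/12 s, in which the tool goes at most 41.7 mm and 7.16 degrees, less where a joint would pass 70% of its speed; a pose out of reach is approached as far as the arm can. A call with a gripper value outside its range is refused whole. The fingers move at their own pace and stop on an object; "force" is the grip in N (left out, the last holds). Time passes only in rows, so rows that do not move let the fingers close. It gives the time, the measured TCP pose, the force and the opening at its end, in the units of the state.
- monitor.get_obs(): the state, without advancing time (a new reading comes with each control period).
- camera(name): name is "scene" or "top" or "wrist"; returns a dict with "color" (480x640x3 uint8, red, green, blue), "range_z" (480x640 float32, m along the optical axis (not along the pixel's ray), 0 where there is no reading), "fx", "fy", "cx", "cy" (pixels), "k1" (the pictures are not rectified: a ray, as slopes to the right and down, at radius r is drawn at 1 + k1 r^2 times it, then the intrinsics apply), "cam_to_world" (4x4, takes a point from camera to world coordinates). Camera axes: x right, y up, looking along -z (the intrinsics and any distortion apply to the point x, -y, -z); pixel columns grow to the right and rows downward; lengths in m; the calibration is good to about 2 mm. A picture is of the moment at which its call begins.
- ticket.hand_in(): hands the job in, once; it reports no verdict.
Trained networks look in a picture, given as the dict that the camera call returned (one of the last four; its "shot" number tells which), for a name from the list of things; names that differ only in an ending like _2 or _b are one class to them, and where a whole thing is asked for, a point or a joint stands for the part that bears it (a point fixed in the world has none). Each returns a list of dicts, best first, with "p" (0 to 1); they miss things now and then, are a little off and sometimes report something else, mostly with a low value. They report only what shows in the picture. A call takes as long as a camera call. They do not tell look-alikes from the thing itself.
- regions_of(picture, query): "region" (480x640 bool, what is visible of it) and "centre" ([row, column] in pixels, amid what is visible of it).
The state is a dict: "clock": time; "joint_pos": joint angles; "joint_velocities": joint speeds; "tau": joint torques, N m; "position": TCP position; "ee_rot": TCP orientation; "ft_force": force on the tool from outside, world axes, zero at the start; "torque": the same for the moment, N m; "grip_width": opening from 0.0 (shut) to 1.0 (fully open).
Only numpy, scipy, OpenCV 4.12 (cv2) and the standard library are available. Lean on these libraries where they do the work, as an engineer would, in place of code of your own. Each camera call takes 0.05 s, during which the arm holds its last target. There are 200 camera calls.

## Working session

There is one attempt and no reset: what is moved stays moved. The work goes in short steps, Python scripts to look and compute and a tool call to move; the robot and the scene stay as the last step left them, time stands still between calls to the robot, and variables do not carry over. Pictures are saved under pics/ and viewed, about 8 in all and at most 12, crops included, and the job is handed in when it is done.

Besides the shell and the picture viewer there is one more tool, called after "Emit:" as name(argument=value, ...), one argument or row to a line, values as JSON. step_arm: Moves the arm, as the interface text tells. Its arguments: {"type":"object","properties":{"increments":{"type":"array"},"force":{"type":"number"}},"required":["increments"]}

```bash
ls; mkdir -p pics; cat > h.py <<'E'
import numpy as np,cv2
from workcell import monitor,camera,ticket,regions_of
def cloud(p):
    K=np.array([[p['fx'],0,p['cx']],[0,p['fy'],p['cy']],[0,0,1.]])
    v,u=np.mgrid[0:480,0:640].astype(float)
    n=cv2.undistortPoints(np.stack([u.ravel(),v.ravel()],1)[:,None],K,np.array([p['k1'],0,0,0.]))[:,0]
    z=p['range_z'].ravel()
    c=np.stack([n[:,0]*z,-n[:,1]*z,-z,np.ones_like(z)])
    w=(p['cam_to_world']@c)[:3].T.reshape(480,640,3).copy()
    w[p['range_z']<=0]=np.nan
    return w
def save(p,n): cv2.imwrite('pics/'+n,p['color'][:,:,::-1])
E
python3 - <<'E'
from h import *
o=monitor.get_obs();print(o['position'],o['ee_rot'],o['clock'])
for n in['scene','top']:
    p=camera(n);save(p,n+'1.png');w=cloud(p);np.savez(n+'.npz',w=w,c=p['color'])
    print(n,p['cam_to_world'].round(3).tolist(),p['fx'],p['k1'])
    for q in['rack','panel_blue','panel_yellow','stand_1','wash_bottle']:
        for r in regions_of(p,q):
            print(q,round(r['p'],2),np.round(r['centre']),np.nanmedian(w[r['region']],0).round(3),np.nanmin(w[r['region']],0).round(3),np.nanmax(w[r['region']],0).round(3))
E
```

```text
pics
[0.17007796 0.60102984 0.23051956] [ 0.09668097  0.70044468 -0.09767423  0.70034976] 0.0
scene [[0.449, 0.42, -0.789, -0.455], [-0.894, 0.209, -0.397, -0.54], [-0.002, 0.883, 0.469, 0.701], [0.0, 0.0, 0.0, 1.0]] 574.2020150275631 0.00012476325747519095
rack 0.68 [295. 469.] [ 0.472 -0.383  0.109] [ 0.447 -0.413 -0.002] [ 0.785 -0.304  0.174]
panel_blue 0.75 [293. 321.] [ 0.402 -0.112  0.086] [ 0.393 -0.149 -0.002] [ 0.491 -0.071  0.163]
panel_blue 0.71 [261. 391.] [ 0.545 -0.206  0.106] [ 0.534 -0.244 -0.001] [ 0.757 -0.119  0.173]
panel_blue 0.45 [276. 213.] [0.465 0.19  0.012] [ 0.378  0.089 -0.002] [0.667 0.434 0.104]
panel_yellow 0.9 [297. 468.] [ 0.472 -0.383  0.109] [ 0.447 -0.413 -0.002] [ 0.785 -0.304  0.174]
stand_1 0.94 [342. 462.] [ 0.455 -0.39   0.023] [ 0.422 -0.441 -0.002] [ 0.557 -0.325  0.055]
stand_1 0.63 [299. 394.] [ 0.529 -0.214  0.022] [ 0.508 -0.261 -0.002] [ 0.615 -0.133  0.044]
wash_bottle 0.74 [257. 299.] [ 0.475 -0.023  0.11 ] [ 0.398 -0.1   -0.002] [0.798 0.141 0.177]
wash_bottle 0.17 [272. 215.] [0.47  0.194 0.012] [ 0.053 -0.062 -0.003] [0.679 0.467 
[... 310 characters left out ...]
0.278 -0.003] [ 0.59  -0.165  0.174]
panel_blue 0.8 [281. 347.] [ 0.404 -0.104  0.159] [ 0.397 -0.16  -0.001] [ 0.417 -0.071  0.164]
panel_yellow 0.68 [246. 468.] [ 0.477 -0.377  0.117] [ 0.451 -0.481 -0.004] [ 0.525 -0.347  0.174]
stand_1 0.89 [254. 454.] [ 0.465 -0.364  0.027] [ 0.425 -0.423 -0.003] [ 0.525 -0.327  0.044]
stand_1 0.59 [224. 383.] [ 0.532 -0.196  0.03 ] [ 0.511 -0.259 -0.005] [ 0.583 -0.153  0.078]
stand_1 0.34 [246. 470.] [ 0.477 -0.375  0.121] [ 0.452 -0.407  0.032] [ 0.504 -0.347  0.174]
wash_bottle 0.92 [238. 304.] [ 0.492 -0.02   0.125] [ 0.468 -0.055 -0.002] [0.536 0.041 0.192]
wash_bottle 0.29 [262. 210.] [0.457 0.21  0.011] [ 0.382  0.094 -0.   ] [0.528 0.331 0.106]
```

View pics/scene1.png

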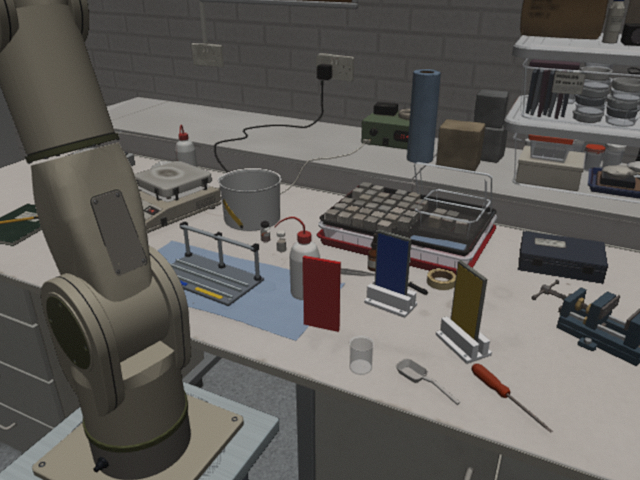

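View pics/top1.png

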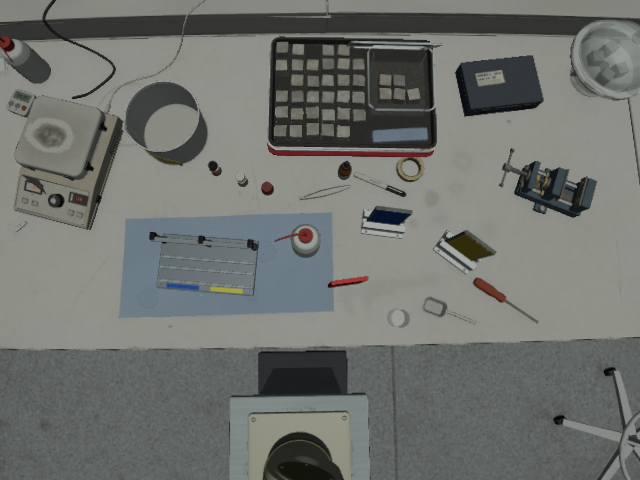

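The scene view shows the blue panel at about (391,261), the yellow at (468,297), the rack at (210,275) and a red look-alike at (321,293). The top view shows the wash bottle at (305,238), and the blue strip at (183,287) is on the +y side. Next I'll measure the poses.

```bash
cat > m.py <<'E'
from h import *
from scipy.spatial.transform import Rotation as R
def rect(pts):
    (c,s,a)=cv2.minAreaRect((pts[:,:2]*1000).astype(np.float32)); return np.round(c,1),np.round(s,1),round(a,1)
if __name__=='__main__':
    print(R.from_quat(monitor.get_obs()['ee_rot']).as_matrix().round(3).tolist())
    for n in['top','scene']:
        d=np.load(n+'.npz');w=d['w'];hsv=cv2.cvtColor(d['c'],cv2.COLOR_RGB2HSV)
        def box(x0,x1,y0,y1,z0,z1): return w[(w[...,0]>x0)&(w[...,0]<x1)&(w[...,1]>y0)&(w[...,1]<y1)&(w[...,2]>z0)&(w[...,2]<z1)]
        for nm,b in dict(blue_top=(.5,.6,-.27,-.13,.166,.18),yel_top=(.42,.53,-.45,-.32,.166,.18),st1=(.48,.6,-.28,-.12,.034,.044),st2=(.4,.55,-.47,-.3,.034,.044),bar=(.48,.6,.08,.37,.085,.112),plate=(.36,.6,.08,.37,.007,.016),bottle=(.4,.6,-.1,.1,.05,.2)).items():
            q=box(*b)
            if len(q)>5: print(n,nm,len(q),rect(q),q.mean(0).round(4),q.max(0).round(3))
        m=(w[...,0]>.36)&(w[...,0]<.45)&(w[...,1]>.08)&(w[...,1]<.36)&(w[...,2]>-.01)&(w[...,2]<.03)&(hsv[...,1]>150)
        for nm,l,h in(('blue',100,130),('yel',15,35)):
            q=w[m&(hsv[...,0]>l)&(hsv[...,0]<h)]
            if len(q)>5:print(n,nm,len(q),rect(q),q.mean(0).round(4))
E
python3 m.py
```

```text
[[0.0, 0.272, 0.962], [0.0, 0.962, -0.272], [-1.0, 0.0, -0.0]]
top blue_top 150 (array([ 548.6, -202.6]), array([73.,  9.]), 81.2) [ 0.5484 -0.2027  0.17  ] [ 0.557 -0.166  0.174]
top yel_top 157 (array([ 477.9, -379.3]), array([76.3,  9.1]), 51.7) [ 0.4777 -0.3791  0.1697] [ 0.503 -0.348  0.174]
top st1 335 (array([ 547.4, -205.8]), array([100.5,  39.9]), 80.9) [ 0.5397 -0.2     0.0396] [ 0.573 -0.155  0.044]
top st2 359 (array([ 474.3, -380. ]), array([99.8, 40.2]), 48.9) [ 0.4714 -0.3726  0.0394] [ 0.52  -0.33   0.044]
top bar 557 (array([500.8, 208.6]), array([227.8,  19.3]), 84.5) [0.4978 0.2096 0.0999] [0.52  0.322 0.106]
top plate 4213 (array([477.7, 226.2]), array([285. , 233.6]), 89.2) [0.4519 0.2123 0.0109] [0.594 0.37  0.016]
top bottle 883 (array([482.1, -17. ]), array([220.8,  98.8]), 63.7) [ 0.488  -0.02    0.1292] [0.532 0.1   0.192]
top blue 102 (array([405.2, 270.1]), array([72.2,  7.9]), 84.8) [0.4052 0.2704 0.0124]
top yel 77 (array([395.9, 166.1]), array([73.9,  5.8]), 84.9) [0.3959 0.1663 0.0123]
scene blue_top 135 (array([ 546.5, -205. ]), array([78. , 14.3]), 8
[... 224 characters left out ...]
.3,  40.9]), 84.7) [ 0.537  -0.2122  0.0397] [ 0.563 -0.156  0.044]
scene st2 503 (array([ 473.3, -384.3]), array([103.6,  42.5]), 52.9) [ 0.4624 -0.3878  0.0397] [ 0.499 -0.334  0.044]
scene bar 426 (array([499.5, 206.4]), array([230. ,  24.1]), 84.7) [0.4943 0.1987 0.0978] [0.521 0.321 0.104]
scene plate 2212 (array([465.3, 235. ]), array([295.1, 144.2]), 78.8) [0.454  0.1932 0.0112] [0.565 0.366 0.016]
scene bottle 1192 (array([480.4, -13.6]), array([224. ,  96.3]), 65.3) [ 0.4722 -0.0228  0.114 ] [0.517 0.1   0.19 ]
scene blue 14 (array([400.6, 238.8]), array([22.3,  8.4]), 78.1) [0.4015 0.2376 0.012 ]
scene yel 76 (array([393.8, 163.8]), array([71.8, 12.1]), 84.7) [0.3933 0.1612 0.0121]
```

Emit:
step_arm(
  increments=[
    [0.0854, 0.0105, -0.0224, 0.008, -0.0403],
    [0.0854, 0.0105, -0.0224, 0.008, -0.0403],
    [0.0854, 0.0105, -0.0224, 0.008, -0.0403],
    [0.0854, 0.0105, -0.0224, 0.008, -0.0403],
    [0.0854, 0.0105, -0.0224, 0.008, -0.0403],
    [0.0854, 0.0105, -0.0224, 0.008, -0.0403],
    [0.0854, 0.0105, -0.0224, 0.008, -0.0403],
    [0.0854, 0.0105, -0.0224, 0.008, -0.0403],
    [0.0854, 0.0105, -0.0224, 0.008, -0.0403],
    [0.0854, 0.0105, -0.0224, 0.008, -0.0403],
    [0.0854, 0.0105, -0.0224, 0.008, -0.0403],
    [0.0854, 0.0105, -0.0224, 0.008, -0.0403],
  ],
)

```text
clock: 1.6
position: [0.2965, 0.3314, 0.3279]
ee_rot: [0.263, 0.656, -0.263, 0.656]
ft_force: [1.2, 0.8, 0.0]
grip_width: 1.001
```

Emit:
step_arm(
  increments=[
    [0.0854, 0.0105, -0.0224, 0, -0.0403],
    [0.0854, 0.0105, -0.0224, 0, -0.0403],
    [0.0854, 0.0105, -0.0224, 0, -0.0403],
    [0.0854, 0.0105, -0.0224, 0, -0.0403],
    [0.0854, 0.0105, -0.0224, 0, -0.0403],
    [0.0854, 0.0105, -0.0224, 0, -0.0403],
    [0.0854, 0.0105, -0.0224, 0, -0.0403],
    [0.0854, 0.0105, -0.0224, 0, -0.0403],
    [0.0854, 0.0105, -0.0224, 0, -0.0403],
    [0.0854, 0.0105, -0.0224, 0, -0.0403],
    [0.0854, 0.0105, -0.0224, 0, -0.0403],
    [0.0854, 0.0105, -0.0224, 0, -0.0403],
  ],
)

```text
clock: 2.6
position: [0.4224, 0.0615, 0.3268]
ee_rot: [0.413, 0.574, -0.413, 0.574]
ft_force: [0.6, 0.6, 0.8]
grip_width: 0.997
```

```bash
cat > look.py <<'E'
import sys
from m import *
o=monitor.get_obs();J=R.from_quat(o['ee_rot']).as_matrix()[:,1]
print(o['clock'],o['position'].round(4),'jaw',np.degrees(np.arctan2(J[1],J[0])).round(2),o['joint_pos'].round(2),o['ft_force'].round(2),o['grip_width'])
p=camera('wrist');save(p,sys.argv[1]);w=cloud(p);np.savez(sys.argv[1]+'.npz',w=w,c=p['color']);print('cam',p['cam_to_world'][:3,3].round(3),p['cam_to_world'][:3,2].round(2))
for a in sys.argv[2:]:
    b=[float(v) for v in a.split(',')]
    q=w[np.all([(w[...,i]>b[2*i])&(w[...,i]<b[2*i+1]) for i in range(3)],0)]
    if len(q)>5: print(a,len(q),rect(q),q.mean(0).round(4),q.min(0).round(3),q.max(0).round(3))
E
python3 look.py w1.png .36,.6,.06,.37,.085,.112 .36,.45,.06,.37,.006,.016
```

```text
2.6 [0.4224 0.0615 0.3268] jaw 18.58 [-0.8  -0.2   0.47  1.8   0.09  1.52 -0.02] [0.58 0.61 0.84] 0.9972036628017996
cam [0.396 0.142 0.469] [-0.1   0.31  0.95]
.36,.6,.06,.37,.085,.112 2832 (array([499.2, 179.9]), array([169.6,  20.9]), 84.6) [0.495  0.1832 0.0982] [0.482 0.095 0.087] [0.512 0.264 0.102]
.36,.45,.06,.37,.006,.016 8114 (array([417.7, 182.5]), array([166.1,  67.4]), 88.9) [0.4195 0.1804 0.0095] [0.382 0.099 0.006] [0.45  0.265 0.016]
```

Emit:
step_arm(
  increments=[
    [0.0854, 0.0104, -0.0222, 0, -0.0403],
    [0.0854, 0.0104, -0.0222, 0, -0.0403],
    [0.0854, 0.0104, -0.0222, 0, -0.0403],
    [0.0854, 0.0104, -0.0222, 0, -0.0403],
    [0.0854, 0.0104, -0.0222, 0, -0.0403],
    [0.0854, 0.0104, -0.0222, 0, -0.0403],
    [0.0854, 0.0104, -0.0222, 0, -0.0403],
    [0.0854, 0.0104, -0.0222, 0, -0.0403],
    [0.0854, 0.0104, -0.0222, 0, -0.0403],
    [0.0854, 0.0104, -0.0222, 0, -0.0403],
    [0.0854, 0.0104, -0.0222, 0, -0.0403],
    [0.0854, 0.0104, -0.0222, 0, -0.0403],
  ],
)

```text
clock: 3.65
position: [0.5468, -0.2044, 0.3268]
ee_rot: [-0.538, -0.459, 0.538, -0.459]
ft_force: [0.7, 0.0, 0.5]
grip_width: 0.998
```

```bash
python3 look.py w2.png .5,.6,-.27,-.13,.164,.18 .48,.6,-.28,-.12,.034,.044
```

```text
3.65 [ 0.5468 -0.2044  0.3268] jaw -9.09 [-0.42  0.26  0.87  1.45 -0.2   1.52  0.29] [0.67 0.05 0.5 ] 0.9982443101658219
cam [ 0.561 -0.12   0.469] [0.05 0.32 0.94]
.5,.6,-.27,-.13,.164,.18 1008 (array([ 549.1, -203.2]), array([76.2,  8.3]), 81.4) [ 0.5497 -0.2013  0.169 ] [ 0.54  -0.241  0.164] [ 0.558 -0.165  0.171]
.48,.6,-.28,-.12,.034,.044 2330 (array([ 549.1, -205.1]), array([99.6, 40. ]), 81.8) [ 0.5493 -0.2023  0.039 ] [ 0.523 -0.257  0.034] [ 0.576 -0.154  0.042]
```

View pics/w2.png

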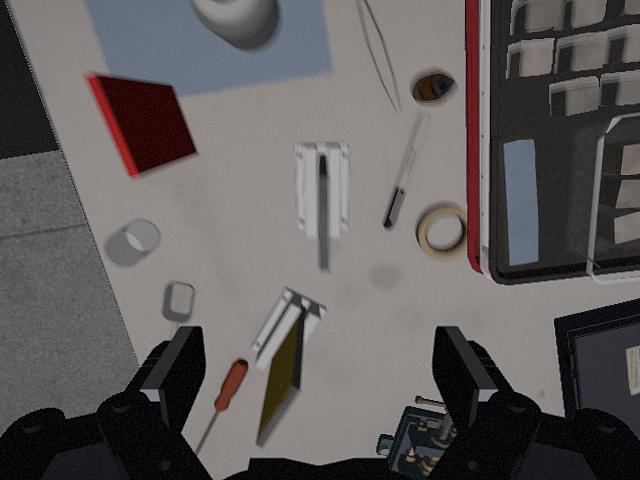

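The wrist view shows the blue panel's top edge at (323,210) in its stand, square with the jaws and well between the fingers. The measured sizes (76 x 8 mm) agree, so I'll descend and grip.

Emit:
step_arm(
  increments=[
    [0.0854, 0.002, 0.001, -0.017, 0.011],
    [0.0854, 0, 0, -0.024, 0],
    [0.0854, 0, 0, -0.024, 0],
    [0.0854, 0, 0, -0.024, 0],
    [0.0854, 0, 0, -0.024, 0],
    [0.0854, 0, 0, -0.024, 0],
    [0.0854, 0, 0, -0.02, 0],
    [0.0854, 0, 0, -0.015, 0],
    [0.0854, 0, 0, -0.015, 0],
    [0.04, 0, 0, 0, 0],
    [0.02, 0, 0, 0, 0],
    [0.012, 0, 0, 0, 0],
  ],
  force=40,
)

```text
clock: 4.7
position: [0.549, -0.2022, 0.1411]
ee_rot: [0.535, 0.462, -0.535, 0.463]
ft_force: [0.0, -0.1, 0.3]
grip_width: 0.603
```

Emit:
step_arm(
  increments=[
    [0.0, 0, 0, 0, 0],
    [0.0, 0, 0, 0, 0],
    [0.0, 0, 0, 0, 0],
    [0.0, 0, 0, 0, 0],
    [0.0, 0, 0, 0, 0],
    [0.0, 0, 0, 0, 0],
  ],
  force=40,
)

```text
clock: 5.2
position: [0.5494, -0.2017, 0.141]
ee_rot: [0.535, 0.462, -0.535, 0.463]
ft_force: [0.5, 1.1, 6.7]
grip_width: 0.083
```

Emit:
step_arm(
  increments=[
    [0.0, 0, 0, 0.005, 0],
    [0.0, 0, 0, 0.01, 0],
    [0.0, 0, 0, 0.015, 0],
    [0.0, 0, 0, 0.02, 0],
    [0.0, 0, 0, 0.025, 0],
    [0.0, 0, 0, 0.03, 0],
    [0.0, 0, 0, 0.03, 0],
    [0.0, 0, 0, 0.03, 0],
    [0.0, 0, 0, 0.03, 0],
    [0.0, 0, 0, 0.02, 0],
    [0.0, 0, 0, 0.015, 0],
    [0.0, 0, 0, 0.0, 0],
  ],
)

```text
clock: 6.2
position: [0.5495, -0.2023, 0.374]
ee_rot: [0.536, 0.461, -0.534, 0.464]
ft_force: [0.1, -1.0, -1.0]
grip_width: 0.086
```

```bash
cat > plan.py <<'E'
# rack pose estimate -> bay targets
from m import *
d=np.load('top.npz');dw=[('top',d),('w1',np.load('w1.png.npz'))]
for n,d in dw:
    w=d['w'];hsv=cv2.cvtColor(d['c'],cv2.COLOR_RGB2HSV)
    m=(w[...,0]>.36)&(w[...,0]<.43)&(w[...,1]>.08)&(w[...,1]<.36)&(w[...,2]>-.01)&(w[...,2]<.03)&(hsv[...,1]>130)
    for nm,l,h in(('blue',100,130),('yel',15,35)):
        q=w[m&(hsv[...,0]>l)&(hsv[...,0]<h)]
        if len(q)>5:print(n,nm,len(q),rect(q),q.mean(0).round(4))
psi=np.radians(-5.3);o=np.array([.4560,.2126]);ex=np.array([np.cos(psi),np.sin(psi)]);ey=np.array([-ex[1],ex[0]])
for n,d in dw:
    w=d['w'];q=w[np.all([w[...,2]>.0075,w[...,2]<.03,w[...,1]>.08,w[...,1]<.36],0)]
    r=np.stack([(q[:,:2]-o)@ex,(q[:,:2]-o)@ey,q[:,2]],1);r=r[(abs(r[:,0])<75)&(abs(r[:,0])<.075)&(abs(r[:,1])<.1)]
    print(n,r[:,:2].min(0).round(4))
    b=np.arange(-.07,.03,.002);print([(round(x*1e3),round(float(np.median(r[(r[:,0]>=x)&(r[:,0]<x+.002),2]))*1e3,1)) for x in b if ((r[:,0]>=x)&(r[:,0]<x+.002)).sum()>5])
    q=w[np.all([w[...,2]>.09,w[...,2]<.11,w[...,1]>.08,w[...,1]<.36],0)]
    r=np.stack([(q[:,:2]-o)@ex,(q[:,:2]-o)@ey,q[:,2]],1);k=(abs(abs(r[:,1])-.052)<.035);print('bar',np.percentile(r[k,0],[2,50,98]),np.polyfit(r[k,1],r[k,0],1), 'post',r[abs(r[:,1])<.03][r[abs(r[:,1])<.03][:,0]>.048].mean(0) if (r[abs(r[:,1])<.03][:,0]>.048).any() else None)
E
python3 plan.py; python3 - <<'E'
from h import *
o=monitor.get_obs();print(o['position'].round(4),o['grip_width'],o['ft_force'].round(2))
p=camera('scene');w=cloud(p);r=regions_of(p,'panel_blue');print([(round(x['p'],2),np.round(x['centre']),np.nanmedian(w[x['region']],0).round(3)) for x in r])
E
```

```text
top blue 117 (array([405. , 269.4]), array([73.7,  8.8]), 84.8) [0.4049 0.2688 0.0124]
top yel 109 (array([395.6, 166.1]), array([73.9,  7.6]), 84.8) [0.3957 0.1663 0.0123]
w1 blue 193 (array([404.8, 241.6]), array([22.5,  8.2]), 84.2) [0.4049 0.2411 0.0106]
w1 yel 412 (array([397.4, 163.9]), array([71.9,  7.1]), 85.6) [0.3975 0.1638 0.0106]
top [-0.0649 -0.0999]
[(-66, 8.8), (-64, 9.6), (-62, 11.2), (-60, 12.3), (-58, 12.2), (-56, 12.2), (-54, 12.0), (-52, 11.1), (-50, 11.1), (-48, 18.6), (-46, 18.0), (-44, 10.9), (-42, 11.0), (-40, 10.8), (-38, 10.9), (-36, 10.9), (-34, 11.2), (-32, 10.7), (-30, 10.9), (-28, 10.6), (-26, 11.0), (-24, 10.5), (-22, 10.7), (-20, 11.2), (-18, 12.2), (-16, 17.8), (-14, 17.7), (-12, 10.6), (-10, 10.7), (-8, 10.8), (-6, 10.9), (-4, 10.7), (-2, 11.0), (0, 10.5), (2, 11.1), (4, 10.5), (6, 10.6), (8, 18.5), (10, 18.3), (12, 10.9), (14, 10.5), (16, 10.7), (18, 10.7), (20, 11.3), (22, 10.8), (24, 10.5), (26, 11.0), (28, 10.9)]
bar [0.03638988 0.60364659 0.63583976] [-0.03049766  0.44195768] post [ 5.84793632e-01 -1.34139753e-04  9.61131094e-02]
w1 [-0.0638 -0.1   ]
[(-64, 8.7), (-62, 9.6), (-60, 10.5), (-58, 10.5), (-56, 10.4), (-54, 10.4), (-52, 9.8), (-50, 9.3), (-48, 16.6), (-46, 17.3), (-44, 9.7), (-42, 9.3), (-40, 9.4), (-38, 9.4), (-36, 9.3), (-34, 9.3), (-32, 9.2), (-30, 9.4), (-28, 9.2), (-26, 9.2), (-24, 9.3), (-22, 9.2), (-20, 9.3), (-18, 9.4), (-16, 16.9), (-14, 17.1), (-12, 9.2), (-10, 9.3), (-8, 9.2), (-6, 9.3), (-4, 9.2), (-2, 9.2), (0, 9.3), (2, 9.3), (4, 9.3), (6, 9.2), (8, 16.0), (10, 17.1), (12, 10.3), (14, 9.3), (16, 9.3), (18, 9.2), (20, 9.2), (22, 9.4), (24, 9.2), (26, 9.1), (28, 9.1)]
bar [0.03605862 0.03991323 0.04541023] [0.00279844 0.04022517] post [ 0.05187359 -0.00070884  0.09932471]
[ 0.5495 -0.2023  0.374 ] 0.08620078965087982 [ 0.11 -0.99 -0.96]
[(0.76, array([291., 324.]), array([ 0.402, -0.112,  0.087]))]
```

Emit:
step_arm(
  increments=[
    [0.0, -0.003, 0.015, 0, 0.005],
    [0.0, -0.006, 0.03, 0, 0.005],
    [0.0, -0.007, 0.035, 0, 0.005],
    [0.0, -0.007, 0.035, 0, 0.005],
    [0.0, -0.007, 0.035, 0, 0.005],
    [0.0, -0.007, 0.035, 0, 0.005],
    [0.0, -0.007, 0.035, 0, 0.005],
    [0.0, -0.007, 0.035, 0, 0.005],
    [0.0, -0.007, 0.035, 0, 0.005],
    [0.0, -0.007, 0.035, 0, 0.005],
    [0.0, -0.007, 0.035, 0, 0.005],
    [0.0, -0.007, 0.035, 0, 0],
  ],
)

```text
clock: 7.3
position: [0.4687, 0.1948, 0.3691]
ee_rot: [-0.521, -0.477, 0.522, -0.477]
ft_force: [1.2, 0.3, -1.2]
grip_width: 0.09
```

Emit:
step_arm(
  increments=[
    [0.0, -0.007, 0.03, 0, 0],
    [0.0, -0.006, 0.025, 0, 0],
    [0.0, -0.003, 0.018, 0, 0],
    [0.0, 0, 0, -0.01, 0],
    [0.0, 0, 0, -0.025, 0],
    [0.0, 0, 0, -0.035, 0],
    [0.0, 0, 0, -0.035, 0],
    [0.0, 0, 0, -0.035, 0],
    [0.0, 0, 0, -0.025, 0],
    [0.0, 0, 0, -0.02, 0],
    [0.0, 0, 0, -0.01, 0],
    [0.0, 0, 0, 0, 0],
  ],
)

```text
clock: 8.3
position: [0.4525, 0.2649, 0.1725]
ee_rot: [-0.52, -0.477, 0.524, -0.477]
ft_force: [-0.9, 0.0, -0.8]
grip_width: 0.086
```

```bash
cat > rk.py <<'E'
import sys
from m import *
psi=np.radians(-5.3);o=np.array([.4560,.2126]);ex=np.array([np.cos(psi),np.sin(psi)]);ey=np.array([-ex[1],ex[0]])
def rack(w): return np.concatenate([((w[...,:2]-o)@ex)[...,None],((w[...,:2]-o)@ey)[...,None],w[...,2:]],-1)
if __name__=='__main__':
    s=monitor.get_obs();J=R.from_quat(s['ee_rot']).as_matrix()[:,1]
    print(s['clock'],s['position'].round(4),'rack',rack(s['position']).round(4),'yaw',np.degrees(np.arctan2(J[1],J[0])).round(2),s['ft_force'].round(2),s['torque'].round(2),s['grip_width'].round(3))
    for n in sys.argv[1:]:
        p=camera(n);r=rack(cloud(p));hsv=cv2.cvtColor(p['color'],cv2.COLOR_RGB2HSV)
        k=f"{n}_{s['clock']:.0f}";x=p['color'][150:400,100:420] if n!='wrist' else p['color'];cv2.imwrite(f'pics/{k}.png',cv2.resize(x,None,fx=2 if n!='wrist' else 1,fy=2 if n!='wrist' else 1)[:,:,::-1]);print(k)
        for nm,l,h in(('blue',100,130),('yel',15,35)):
            m=(hsv[...,0]>l)&(hsv[...,0]<h)&(hsv[...,1]>110)&(abs(r[...,0])<.1)&(abs(r[...,1])<.12)&(r[...,2]>.018)&(r[...,2]<.18)
            q=r[m]
            if len(q)>20:
                A=np.c_[q[:,1],q[:,2],np.ones(len(q))];c=np.linalg.lstsq(A,q[:,0],rcond=None)[0]
                print(nm,len(q),'y',np.percentile(q[:,1],[1,99]).round(4),'z',np.percentile(q[:,2],[1,99]).round(4),'lean',np.degrees(np.arctan(c[1])).round(1),'yaw',np.degrees(np.arctan(-c[0])).round(1),'face x at plate',(c[1]*.01+c[2]).round(4),'at z.13',(c[1]*.13+c[2]).round(4))
E
python3 rk.py scene top wrist
```

```text
Traceback (most recent call last):
  File "rk.py", line 7, in <module>
    print(s['clock'],s['position'].round(4),'rack',rack(s['position']).round(4),'yaw',np.degrees(np.arctan2(J[1],J[0])).round(2),s['ft_force'].round(2),s['torque'].round(2),s['grip_width'].round(3))
                                                                                                                                                                             ^^^^^^^^^^^^^^^^^^^^^
AttributeError: 'float' object has no attribute 'round'
```

```bash
sed -i "s/s\['grip_width'\].round(3)/round(s['grip_width'],3)/" rk.py; python3 rk.py scene top wrist
```

```text
8.3 [0.4525 0.2649 0.1725] rack [-0.0083  0.0518  0.1725] yaw -5.17 [-0.85  0.01 -0.76] [ 0.    0.03 -0.01] 0.086
scene_8
blue 1064 y [0.0125 0.0815] z [0.0476 0.1772] lean 0.1 yaw -0.5 face x at plate -0.0135 at z.13 -0.0133
top_8
blue 69 y [0.0144 0.0617] z [0.0817 0.1786] lean -0.1 yaw 0.5 face x at plate -0.0118 at z.13 -0.0121
wrist_8
blue 108 y [-0.0045  0.1143] z [0.0677 0.1788] lean -28.7 yaw 9.9 face x at plate 0.0922 at z.13 0.0264
```

Emit:
step_arm(
  increments=[
    [0.0, 0.002, 0.001, -0.006, 0],
    [0.0, 0, 0, -0.008, 0],
    [0.0, 0, 0, -0.006, 0],
    [0.0, 0, 0, -0.004, 0],
    [0.0, 0, 0, -0.003, 0],
    [0.0, 0, 0, 0, 0],
    [0.0, 0, 0, 0, 0],
  ],
)

```text
clock: 9.03
position: [0.456, 0.2673, 0.1482]
ee_rot: [-0.522, -0.477, 0.522, -0.477]
ft_force: [0.4, -0.4, -0.2]
grip_width: 0.084
```

Emit:
step_arm(
  increments=[
    [0.0, 0, 0, -0.0015, 0],
    [0.0, 0, 0, -0.0015, 0],
    [0.0, 0, 0, -0.001, 0],
    [0.0, 0, 0, 0, 0],
  ],
)

```text
clock: 9.37
position: [0.4559, 0.2673, 0.1442]
ee_rot: [-0.522, -0.477, 0.522, -0.477]
ft_force: [0.9, 0.5, -0.6]
grip_width: 0.086
```

```bash
python3 rk.py scene
```

```text
9.3667 [0.4559 0.2673 0.1442] rack [-0.0052  0.0545  0.1442] yaw -5.14 [ 0.89  0.52 -0.62] [-0.01  0.04 -0.02] 0.086
scene_9
blue 1100 y [0.0152 0.0845] z [0.0207 0.1655] lean -0.1 yaw -0.2 face x at plate -0.0096 at z.13 -0.0099
```

Emit:
step_arm(
  increments=[
    [0.0, -0.0014, -0.0014, 0, 0],
    [0.0, 0, 0, -0.001, 0],
    [0.0, 0, 0, -0.001, 0],
    [0.0, 0, 0, -0.001, 0],
    [0.0, 0, 0, 0, 0],
    [0.0, 0, 0, 0, 0],
  ],
)

```text
clock: 9.92
position: [0.4546, 0.266, 0.1413]
ee_rot: [-0.522, -0.477, 0.522, -0.477]
ft_force: [0.6, -0.1, -1.0]
grip_width: 0.087
```

Emit:
step_arm(
  increments=[
    [0.0, 0, 0, -0.001, 0],
    [0.0, 0, 0, 0, 0],
    [0.0, 0, 0, 0, 0],
  ],
)

```text
clock: 10.17
position: [0.4549, 0.2661, 0.1409]
ee_rot: [0.522, 0.477, -0.522, 0.477]
ft_force: [-1.0, -1.3, 4.8]
grip_width: 0.089
```

Emit:
step_arm(
  increments=[
    [0.0, 0, 0, -0.001, 0],
    [0.0, 0, 0, 0, 0],
    [0.0, 0, 0, 0, 0],
  ],
)

```text
clock: 10.42
position: [0.4553, 0.2662, 0.1409]
ee_rot: [0.523, 0.477, -0.521, 0.477]
ft_force: [-2.6, -2.3, 14.2]
grip_width: 0.089
```

Emit:
step_arm(
  increments=[
    [0.0, 0, 0, 0.0012, 0],
    [0.0, 0, 0, 0, 0],
    [0.012, 0, 0, 0, 0],
    [0.014, 0, 0, 0, 0],
    [0.016, 0, 0, 0, 0],
    [0.018, 0, 0, 0, 0],
    [0.02, 0, 0, 0, 0],
    [0.02, 0, 0, 0.001, 0],
    [0.02, 0, 0, 0, 0],
    [0.02, 0, 0, 0, 0],
  ],
  force=20,
)

```text
clock: 11.25
position: [0.4546, 0.266, 0.1416]
ee_rot: [0.522, 0.477, -0.522, 0.477]
ft_force: [0.3, -0.7, -0.3]
grip_width: 0.238
```

```bash
python3 rk.py scene
```

```text
11.25 [0.4546 0.266  0.1416] rack [-0.0063  0.0531  0.1416] yaw -5.15 [ 0.26 -0.72 -0.26] [0.02 0.03 0.06] 0.238
scene_11
blue 1063 y [0.0144 0.0827] z [0.02   0.1638] lean -0.4 yaw -0.0 face x at plate -0.0101 at z.13 -0.0108
```

Emit:
step_arm(
  increments=[
    [0.02, 0.002, -0.0002, 0, 0],
    [0.02, 0.002, -0.0002, 0, 0],
    [0.02, 0.002, -0.0002, 0, 0],
    [0.02, 0.002, -0.0002, 0, 0],
    [0.02, 0.002, -0.0002, 0, 0],
    [0.02, 0.002, -0.0002, 0, 0],
    [0.02, 0.002, -0.0002, 0, 0],
    [0.02, 0.003, -0.0003, 0, 0],
    [0.02, 0.003, -0.0003, 0, 0],
    [0.02, 0.003, -0.0003, 0, 0],
    [0.02, 0.003, -0.0003, 0, 0],
    [0.02, 0.003, -0.0003, 0, 0],
  ],
)

```text
clock: 12.3
position: [0.484, 0.2631, 0.1415]
ee_rot: [0.522, 0.477, -0.522, 0.477]
ft_force: [-0.1, -1.2, -0.6]
grip_width: 0.232
```

```bash
python3 rk.py scene
```

```text
12.3 [0.484  0.2631 0.1415] rack [0.0232 0.0528 0.1415] yaw -5.14 [-0.11 -1.22 -0.6 ] [-0.04 -0.02  0.01] 0.232
scene_12
blue 1241 y [0.0147 0.084 ] z [0.0196 0.1612] lean 12.4 yaw -0.3 face x at plate -0.0106 at z.13 0.0158
```

View pics/scene_12.png

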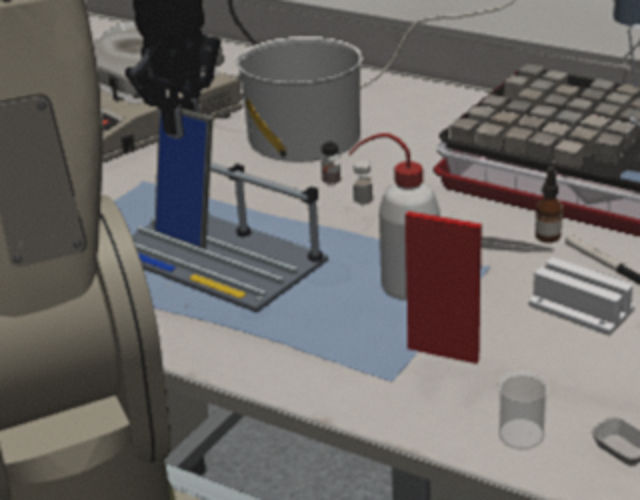

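The view shows the blue panel at (183,178), leaning about 12° between the open fingers with its foot behind the middle ridge. I'll keep lowering it.

Emit:
step_arm(
  increments=[
    [0.02, 0.003, -0.0003, 0, 0],
    [0.02, 0.003, -0.0003, 0, 0],
    [0.02, 0.003, -0.0003, 0, 0],
    [0.02, 0.003, -0.0003, 0, 0],
    [0.02, 0.003, -0.0003, 0, 0],
    [0.02, 0.003, -0.0003, 0, 0],
    [0.021, 0.003, -0.0003, 0, 0],
    [0.022, 0.002, -0.0002, 0, 0],
    [0.022, 0.002, -0.0002, 0, 0],
    [0.022, 0.002, -0.0002, 0, 0],
    [0.022, 0, 0, 0, 0],
    [0.022, 0, 0, 0, 0],
  ],
)

```text
clock: 13.35
position: [0.5107, 0.2604, 0.1416]
ee_rot: [0.522, 0.477, -0.522, 0.477]
ft_force: [0.3, 0.1, 0.6]
grip_width: 0.259
```

```bash
python3 rk.py scene top
```

```text
13.35 [0.5107 0.2604 0.1416] rack [0.05   0.0526 0.1416] yaw -5.15 [0.26 0.12 0.63] [ 0.04 -0.   -0.06] 0.259
scene_13
blue 1356 y [0.0141 0.0833] z [0.0203 0.1543] lean 22.9 yaw -0.1 face x at plate -0.0109 at z.13 0.0397
top_13
blue 788 y [0.0175 0.0848] z [0.0218 0.158 ] lean 22.1 yaw 1.2 face x at plate -0.0095 at z.13 0.0392
```

Emit:
step_arm(
  increments=[
    [0.023, 0.002, -0.0002, 0, 0],
    [0.024, 0.002, -0.0002, 0, 0],
    [0.025, 0.001, -0.0001, 0, 0],
    [0.025, 0, 0, 0, 0],
    [0.025, 0, 0, 0.002, 0],
    [0.025, 0, 0, 0.002, 0],
    [0.025, 0, 0, 0.003, 0],
  ],
)

```text
clock: 14.03
position: [0.5154, 0.2599, 0.1486]
ee_rot: [-0.522, -0.477, 0.522, -0.477]
ft_force: [0.4, -0.2, 0.4]
grip_width: 0.29
```

```bash
cat >> rk.py <<'E'
        for lo,hi in((-.105,-.005),(.095,.1)):  # mid ridge rear face in this picture
            q=r[(r[...,1]>lo)&(r[...,1]<hi)&(r[...,2]>.0148)&(r[...,2]<.025)&(abs(r[...,0]+.015)<.012)]
            if len(q)>10: print('ridge pts',len(q),np.percentile(q[:,0],[3,50,97]).round(4))
E
python3 rk.py scene top
```

```text
14.0333 [0.5154 0.2599 0.1486] rack [0.0548 0.0526 0.1486] yaw -5.14 [ 0.44 -0.16  0.41] [-0.03  0.02 -0.06] 0.29
scene_14
blue 1391 y [0.0145 0.0835] z [0.0199 0.1532] lean 23.4 yaw -0.5 face x at plate -0.0114 at z.13 0.0406
ridge pts 89 [-0.0194 -0.0163 -0.0117]
top_14
blue 830 y [0.0172 0.0846] z [0.0213 0.1585] lean 23.0 yaw 0.7 face x at plate -0.0104 at z.13 0.0406
ridge pts 85 [-0.0177 -0.0146 -0.0045]
```

Emit:
step_arm(
  increments=[
    [0.025, 0, 0, 0.003, 0],
    [0.025, 0, 0, 0.008, 0],
    [0.03, 0, 0, 0.02, 0],
    [0.05, 0, 0, 0.03, 0],
    [0.0854, 0, 0, 0.04, 0],
    [0.0854, 0, 0, 0.04, 0],
    [0.0854, 0, 0, 0.035, 0],
    [0.0854, -0.0016, -0.0265, 0, -0.0246],
    [0.0854, -0.0016, -0.0265, 0, -0.0246],
    [0.0854, -0.0016, -0.0265, 0, -0.0246],
    [0.0854, -0.0016, -0.0265, 0, -0.0246],
    [0.0854, -0.0016, -0.0265, 0, -0.0246],
  ],
)

```text
clock: 15.13
position: [0.5073, 0.1259, 0.3252]
ee_rot: [0.551, 0.444, -0.55, 0.444]
ft_force: [-0.1, 0.5, -0.7]
grip_width: 1.005
```

Emit:
step_arm(
  increments=[
    [0.0854, -0.0016, -0.0265, 0, -0.0246],
    [0.0854, -0.0016, -0.0265, 0, -0.0246],
    [0.0854, -0.0016, -0.0265, 0, -0.0246],
    [0.0854, -0.0016, -0.0265, 0, -0.0246],
    [0.0854, -0.0016, -0.0265, 0, -0.0246],
    [0.0854, -0.0016, -0.0265, 0, -0.0246],
    [0.0854, -0.0016, -0.0265, 0, -0.0246],
    [0.0854, -0.0016, -0.0265, 0, -0.0246],
    [0.0854, -0.0016, -0.0265, 0, -0.0246],
    [0.0854, -0.0016, -0.0265, 0, -0.0246],
    [0.0854, -0.0016, -0.0265, 0, -0.0246],
    [0.0854, -0.0016, -0.0265, 0, -0.0246],
  ],
)

```text
clock: 16.13
position: [0.4876, -0.1932, 0.3247]
ee_rot: [0.61, 0.357, -0.61, 0.358]
ft_force: [1.2, 1.1, -0.7]
grip_width: 1.001
```

Emit:
step_arm(
  increments=[
    [0.0854, -0.0016, -0.0265, 0, -0.0246],
    [0.0854, -0.0016, -0.0265, 0, -0.0246],
    [0.0854, -0.0016, -0.0265, 0, -0.0246],
    [0.0854, -0.0016, -0.0265, 0, -0.0246],
    [0.0854, -0.0016, -0.0265, 0, -0.0246],
    [0.0854, -0.0016, -0.0265, 0, -0.0246],
    [0.0854, -0.0016, -0.0265, 0, -0.0246],
    [0.0854, 0, 0, 0, 0],
  ],
)

```text
clock: 16.8
position: [0.4737, -0.3822, 0.3242]
ee_rot: [-0.638, -0.301, 0.641, -0.302]
ft_force: [-1.1, -1.0, 0.3]
grip_width: 1.0
```

```bash
python3 look.py w3.png .42,.53,-.45,-.32,.162,.18 .4,.55,-.47,-.3,.034,.044; python3 rk.py scene top
```

```text
16.8 [ 0.4737 -0.3822  0.3242] jaw -39.48 [-0.13  0.38  1.    1.39 -0.31  1.54  0.16] [-1.09 -1.03  0.33] 0.9998287016922425
cam [ 0.529 -0.316  0.466] [0.21 0.26 0.94]
.42,.53,-.45,-.32,.162,.18 1057 (array([ 479.2, -379.8]), array([76.2,  8.4]), 51.8) [ 0.4807 -0.378   0.1689] [ 0.454 -0.412  0.163] [ 0.506 -0.348  0.171]
.4,.55,-.47,-.3,.034,.044 2394 (array([ 477. , -381.8]), array([99.4, 39.2]), 51.5) [ 0.4789 -0.3797  0.039 ] [ 0.432 -0.432  0.034] [ 0.523 -0.332  0.044]
16.85 [ 0.4746 -0.3801  0.3243] rack [ 0.0733 -0.5885  0.3243] yaw -39.34 [-0.19  0.29  0.79] [ 0.    0.01 -0.03] 1.001
scene_17
blue 1449 y [0.0148 0.0833] z [0.0197 0.1539] lean 23.6 yaw -0.5 face x at plate -0.0116 at z.13 0.0409
ridge pts 81 [-0.0209 -0.0162 -0.0107]
top_17
blue 1050 y [0.0173 0.0859] z [0.0226 0.1559] lean 23.9 yaw -0.1 face x at plate -0.0121 at z.13 0.0411
ridge pts 82 [-0.0183 -0.0146 -0.0125]
```

View pics/w3.png

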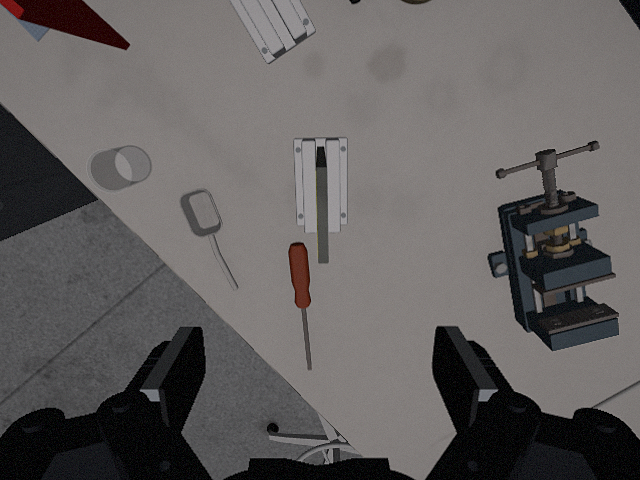

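The yellow panel's top edge is at (322,205), aligned with the jaws. The blue panel stands steady on the rack. Descending to grip.

Emit:
step_arm(
  increments=[
    [0.0854, 0.0046, 0.0003, -0.013, 0.02],
    [0.0854, 0, 0, -0.024, 0],
    [0.0854, 0, 0, -0.024, 0],
    [0.0854, 0, 0, -0.024, 0],
    [0.0854, 0, 0, -0.024, 0],
    [0.0854, 0, 0, -0.024, 0],
    [0.0854, 0, 0, -0.02, 0],
    [0.0854, 0, 0, -0.015, 0],
    [0.0854, 0, 0, -0.015, 0],
    [0.04, 0, 0, 0, 0],
    [0.02, 0, 0, 0, 0],
    [0.012, 0, 0, 0, 0],
  ],
  force=40,
)

```text
clock: 17.95
position: [0.4824, -0.3755, 0.1422]
ee_rot: [0.635, 0.311, -0.635, 0.312]
ft_force: [0.4, -0.3, 0.9]
grip_width: 0.601
```

Emit:
step_arm(
  increments=[
    [0.0, 0, 0, 0, 0],
    [0.0, 0, 0, 0, 0],
    [0.0, 0, 0, 0, 0],
    [0.0, 0, 0, 0, 0],
    [0.0, 0, 0, 0, 0],
    [0.0, 0, 0, 0, 0],
  ],
  force=40,
)

```text
clock: 18.45
position: [0.4822, -0.376, 0.1422]
ee_rot: [0.635, 0.311, -0.635, 0.311]
ft_force: [0.2, 0.8, 5.2]
grip_width: 0.086
```

Emit:
step_arm(
  increments=[
    [0.0, 0, 0, 0.005, 0],
    [0.0, 0, 0, 0.01, 0],
    [0.0, 0, 0, 0.015, 0],
    [0.0, 0, 0, 0.02, 0],
    [0.0, 0, 0, 0.025, 0],
    [0.0, 0, 0, 0.03, 0],
    [0.0, 0, 0, 0.03, 0],
    [0.0, 0, 0, 0.03, 0],
    [0.0, 0, 0, 0.03, 0],
    [0.0, 0, 0, 0.02, 0],
    [0.0, 0, 0, 0.015, 0],
    [0.0, 0, 0, 0.0, 0],
  ],
)

```text
clock: 19.45
position: [0.4818, -0.3767, 0.3751]
ee_rot: [0.636, 0.309, -0.634, 0.312]
ft_force: [1.2, -0.0, -0.9]
grip_width: 0.085
```

Emit:
step_arm(
  increments=[
    [0.0, -0.001, 0.012, 0, 0.02],
    [0.0, -0.0015, 0.024, 0, 0.03],
    [0.0, -0.0018, 0.029, 0, 0.03],
    [0.0, -0.0018, 0.029, 0, 0.03],
    [0.0, -0.0018, 0.029, 0, 0.03],
    [0.0, -0.0018, 0.029, 0, 0.03],
    [0.0, -0.0018, 0.029, 0, 0.03],
    [0.0, -0.0018, 0.029, 0, 0.03],
    [0.0, -0.0018, 0.029, 0, 0.03],
    [0.0, -0.0018, 0.029, 0, 0.03],
    [0.0, -0.0018, 0.029, 0, 0.03],
    [0.0, -0.0018, 0.029, 0, 0.03],
  ],
)

```text
clock: 20.45
position: [0.4604, -0.0485, 0.3708]
ee_rot: [-0.571, -0.417, 0.571, -0.417]
ft_force: [1.3, 0.4, -1.2]
grip_width: 0.084
```

Emit:
step_arm(
  increments=[
    [0.0, -0.0018, 0.029, 0, 0.03],
    [0.0, -0.0018, 0.029, 0, 0.03],
    [0.0, -0.0018, 0.029, 0, 0.03],
    [0.0, -0.0018, 0.029, 0, 0.03],
    [0.0, -0.0018, 0.029, 0, 0.03],
    [0.0, -0.0018, 0.029, 0, 0.03],
    [0.0, -0.0018, 0.025, 0, 0.03],
    [0.0, -0.001, 0.017, 0, 0.015],
    [0.0, 0, 0, 0, 0],
    [0.0, 0, 0, 0, 0],
    [0.0, 0, 0, 0, 0],
  ],
)

```text
clock: 21.37
position: [0.448, 0.165, 0.3714]
ee_rot: [-0.521, -0.478, 0.521, -0.478]
ft_force: [-0.4, 0.3, -1.9]
grip_width: 0.09
```

```bash
python3 rk.py
```

```text
21.3667 [0.448  0.165  0.3714] rack [-0.0035 -0.0482  0.3714] yaw -5.0 [-0.37  0.31 -1.93] [-0.02  0.03 -0.02] 0.09
```

Descend to about 6 mm above the plate, with a small lateral correction.

Emit:
step_arm(
  increments=[
    [0.0, -0.001, 0.001, -0.012, -0.004],
    [0.0, 0, 0, -0.025, 0],
    [0.0, 0, 0, -0.035, 0],
    [0.0, 0, 0, -0.035, 0],
    [0.0, 0, 0, -0.035, 0],
    [0.0, 0, 0, -0.03, 0],
    [0.0, 0, 0, -0.02, 0],
    [0.0, 0, 0, -0.015, 0],
    [0.0, 0, 0, -0.01, 0],
    [0.0, 0, 0, -0.004, 0],
    [0.0, 0, 0, 0, 0],
    [0.0, 0, 0, 0, 0],
  ],
)

```text
clock: 22.37
position: [0.4473, 0.167, 0.1514]
ee_rot: [0.522, 0.477, -0.522, 0.477]
ft_force: [-0.2, 0.5, -0.5]
grip_width: 0.085
```

```bash
python3 rk.py scene top
```

```text
22.3667 [0.4473 0.167  0.1514] rack [-0.0045 -0.0462  0.1514] yaw -5.16 [-0.19  0.48 -0.53] [-0.06  0.    0.04] 0.085
scene_22
blue 1250 y [0.0134 0.0846] z [0.0201 0.151 ] lean 22.3 yaw -5.3 face x at plate -0.0145 at z.13 0.0347
yel 1295 y [-0.0884 -0.0192] z [0.0263 0.1729] lean -0.3 yaw -0.1 face x at plate -0.0083 at z.13 -0.009
ridge pts 129 [-0.0191 -0.0143 -0.0058]
top_22
yel 73 y [-0.0863 -0.0449] z [0.0591 0.176 ] lean -0.1 yaw 0.7 face x at plate -0.0097 at z.13 -0.0099
ridge pts 61 [-0.0165 -0.0146 -0.0127]
```

Emit:
step_arm(
  increments=[
    [0.0, -0.0031, -0.0007, 0, 0],
    [0.0, 0, 0, -0.003, 0],
    [0.0, 0, 0, -0.003, 0],
    [0.0, 0, 0, -0.001, 0],
    [0.0, 0, 0, 0, 0],
    [0.0, 0, 0, 0, 0],
  ],
)

```text
clock: 22.97
position: [0.4436, 0.1665, 0.1435]
ee_rot: [-0.522, -0.477, 0.522, -0.477]
ft_force: [0.7, -1.6, -0.4]
grip_width: 0.088
```

Emit:
step_arm(
  increments=[
    [0.0, 0, 0, -0.001, 0],
    [0.0, 0, 0, 0, 0],
    [0.0, 0, 0, 0, 0],
  ],
)

```text
clock: 23.22
position: [0.4436, 0.1665, 0.1425]
ee_rot: [0.522, 0.477, -0.522, 0.477]
ft_force: [0.5, -0.3, -1.9]
grip_width: 0.087
```

Emit:
step_arm(
  increments=[
    [0.0, 0, 0, -0.001, 0],
    [0.0, 0, 0, 0, 0],
    [0.0, 0, 0, 0, 0],
  ],
)

```text
clock: 23.47
position: [0.4439, 0.1666, 0.1421]
ee_rot: [0.522, 0.477, -0.522, 0.477]
ft_force: [-0.8, -0.3, 5.4]
grip_width: 0.085
```

```bash
python3 rk.py scene
```

```text
23.4667 [0.4439 0.1666 0.1421] rack [-0.0078 -0.0469  0.1421] yaw -5.12 [-0.79 -0.34  5.37] [-0.3   0.33 -0.02] 0.085
scene_23
blue 1161 y [0.0133 0.0846] z [0.0193 0.1448] lean 21.8 yaw -6.1 face x at plate -0.0147 at z.13 0.0333
yel 1249 y [-0.0891 -0.0197] z [0.0211 0.164 ] lean -0.1 yaw -0.1 face x at plate -0.0121 at z.13 -0.0123
ridge pts 148 [-0.0188 -0.014  -0.0091]
```

View pics/scene_23.png

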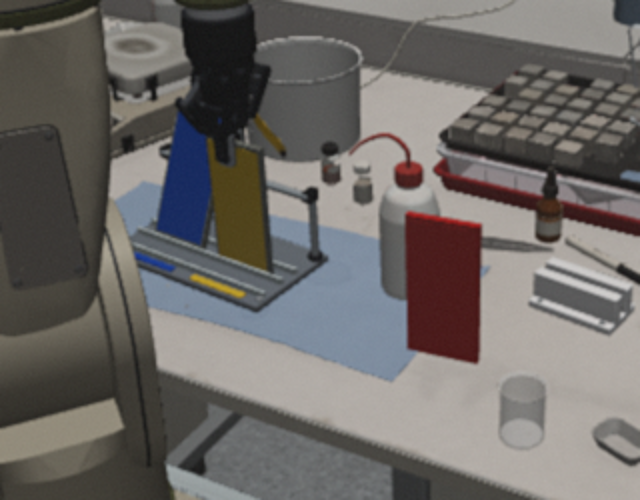

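The yellow panel's foot is on the plate at (245,255), just behind the middle ridge. The blue panel is still leaning at (187,190). I'll repeat the release and lean-back sequence.

Emit:
step_arm(
  increments=[
    [0.0, 0, 0, 0.0006, 0],
    [0.0, 0, 0, 0, 0],
    [0.012, 0, 0, 0, 0],
    [0.014, 0, 0, 0, 0],
    [0.016, 0, 0, 0, 0],
    [0.018, 0, 0, 0, 0],
    [0.02, 0, 0, 0, 0],
    [0.02, 0, 0, 0, 0],
    [0.02, 0, 0, 0, 0],
    [0.02, 0, 0, 0, 0],
  ],
  force=20,
)

```text
clock: 24.35
position: [0.4436, 0.1665, 0.1422]
ee_rot: [0.522, 0.477, -0.522, 0.477]
ft_force: [-0.0, -0.4, -0.0]
grip_width: 0.231
```

Emit:
step_arm(
  increments=[
    [0.02, 0.002, -0.0002, 0, 0],
    [0.02, 0.002, -0.0002, 0, 0],
    [0.02, 0.002, -0.0002, 0, 0],
    [0.02, 0.002, -0.0002, 0, 0],
    [0.02, 0.002, -0.0002, 0, 0],
    [0.02, 0.002, -0.0002, 0, 0],
    [0.02, 0.002, -0.0002, 0, 0],
    [0.02, 0.003, -0.0003, 0, 0],
    [0.02, 0.003, -0.0003, 0, 0],
    [0.02, 0.003, -0.0003, 0, 0],
    [0.02, 0.003, -0.0003, 0, 0],
    [0.02, 0.003, -0.0003, 0, 0],
  ],
)

```text
clock: 25.35
position: [0.4729, 0.1635, 0.1421]
ee_rot: [0.522, 0.477, -0.522, 0.477]
ft_force: [0.6, -0.1, 0.1]
grip_width: 0.233
```

```bash
python3 rk.py scene
```

```text
25.35 [0.4729 0.1635 0.1421] rack [ 0.0214 -0.0473  0.1421] yaw -5.12 [ 0.61 -0.14  0.11] [-0.   -0.04  0.  ] 0.233
scene_25
blue 1418 y [0.0143 0.0842] z [0.0203 0.1533] lean 23.7 yaw -0.5 face x at plate -0.0117 at z.13 0.041
yel 1442 y [-0.0892 -0.0195] z [0.0195 0.1618] lean 12.4 yaw -0.0 face x at plate -0.0122 at z.13 0.0141
ridge pts 177 [-0.0182 -0.0117 -0.0054]
```

Emit:
step_arm(
  increments=[
    [0.02, 0.003, -0.0003, 0, 0],
    [0.02, 0.003, -0.0003, 0, 0],
    [0.02, 0.003, -0.0003, 0, 0],
    [0.02, 0.003, -0.0003, 0, 0],
    [0.02, 0.003, -0.0003, 0, 0],
    [0.02, 0.003, -0.0003, 0, 0],
    [0.021, 0.003, -0.0003, 0, 0],
    [0.022, 0.003, -0.0003, 0, 0],
    [0.022, 0.003, -0.0003, 0, 0],
    [0.022, 0.002, -0.0002, 0, 0],
    [0.022, 0, 0, 0, 0],
    [0.022, 0, 0, 0, 0],
  ],
)

```text
clock: 26.4
position: [0.5017, 0.1607, 0.1421]
ee_rot: [0.522, 0.477, -0.522, 0.477]
ft_force: [0.5, -0.6, -0.4]
grip_width: 0.256
```

Emit:
step_arm(
  increments=[
    [0.023, 0.002, -0.0002, 0, 0],
    [0.024, 0.002, -0.0002, 0, 0],
    [0.025, 0.001, -0.0001, 0, 0],
    [0.025, 0, 0, 0, 0],
    [0.025, 0, 0, 0.002, 0],
    [0.025, 0, 0, 0.002, 0],
    [0.025, 0, 0, 0.003, 0],
  ],
)

```text
clock: 26.98
position: [0.5065, 0.1602, 0.1493]
ee_rot: [-0.522, -0.477, 0.522, -0.477]
ft_force: [-0.4, -0.7, 0.4]
grip_width: 0.292
```

```bash
python3 rk.py scene
```

```text
26.9833 [0.5065 0.1602 0.1493] rack [ 0.0551 -0.0475  0.1493] yaw -5.11 [-0.36 -0.7   0.38] [ 0.05 -0.03  0.01] 0.292
scene_27
blue 1439 y [0.0141 0.0836] z [0.0205 0.1533] lean 23.5 yaw -0.6 face x at plate -0.0115 at z.13 0.0408
yel 1599 y [-0.0897 -0.0201] z [0.0197 0.1526] lean 24.6 yaw -0.4 face x at plate -0.0126 at z.13 0.0423
ridge pts 181 [-0.0176 -0.0105 -0.005 ]
```

Emit:
step_arm(
  increments=[
    [0.025, 0, 0, 0.003, 0],
    [0.025, 0, 0, 0.008, 0],
    [0.03, 0, 0, 0.02, 0],
    [0.03, 0, 0, 0.03, 0],
    [0.03, 0, 0, 0.04, 0],
    [0.03, 0, 0, 0.04, 0],
    [0.03, -0.01, -0.01, 0.03, 0],
    [0.03, -0.02, -0.02, 0, 0],
    [0.03, -0.02, -0.02, 0, 0],
    [0.03, -0.02, -0.02, 0, 0],
    [0.03, -0.02, -0.02, 0, 0],
    [0.03, 0, 0, 0, 0],
  ],
)

```text
clock: 28.03
position: [0.4147, 0.0664, 0.3214]
ee_rot: [0.524, 0.477, -0.522, 0.476]
ft_force: [0.6, -1.2, 0.9]
grip_width: 0.352
```

```bash
python3 rk.py scene top wrist; python3 - <<'E'
import cv2,numpy as np
a=cv2.imread('pics/scene_28.png');b=cv2.imread('pics/wrist_28.png')
cv2.imwrite('pics/fin.png',np.hstack([cv2.resize(a,(400,312)),cv2.resize(b,(400,312))])) if a is not None and b is not None else print('names')
E
ls pics | tail -12
```

```text
28.0333 [0.4147 0.0664 0.3214] rack [-0.0277 -0.1494  0.3214] yaw -5.34 [ 0.64 -1.2   0.89] [-0.01 -0.09  0.03] 0.352
scene_28
blue 1443 y [0.014  0.0835] z [0.0203 0.1537] lean 23.8 yaw -0.6 face x at plate -0.012 at z.13 0.0409
yel 1651 y [-0.0897 -0.0197] z [0.0205 0.1533] lean 24.8 yaw -0.5 face x at plate -0.0129 at z.13 0.0425
ridge pts 190 [-0.0189 -0.0104 -0.0046]
top_28
wrist_28
blue 741 y [0.0042 0.035 ] z [0.0187 0.1045] lean 23.6 yaw 5.9 face x at plate -0.0081 at z.13 0.0443
yel 8341 y [-0.0861 -0.0175] z [0.0205 0.1532] lean 24.8 yaw 0.2 face x at plate -0.0127 at z.13 0.0428
ridge pts 741 [-0.0156 -0.0121 -0.0058]
top1.png
top_13.png
top_14.png
top_17.png
top_22.png
top_28.png
top_8.png
w1.png
w2.png
w3.png
wrist_28.png
wrist_8.png
```

View pics/fin.png

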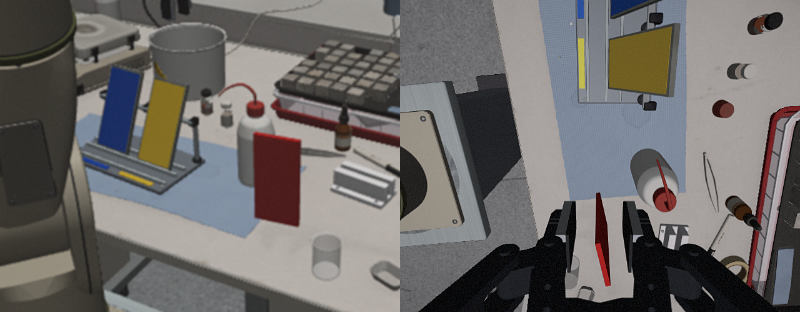

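The left view shows both panels leaning in their own bays, blue at (120,108) and yellow at (163,123), coated faces to the front. The wash bottle and the red panel still stand where they were, and the gripper is clear.

```bash
python3 -c "
from h import *
print(ticket.hand_in())"
```

```text
the job is handed in; nothing more can be done
None
```

Both panels are on the rack, each in the bay of its own colour, and the job was handed in after about 28 s on the robot's clock. I gripped each panel by its top edge and set its foot behind the middle ridge. Then I lowered it back onto the bar between the open fingers and lifted clear.

| Last check (scene camera) | Blue | Yellow |
|---|---|---|
| Lean from upright | 23.8° | 24.8° |
| Turn relative to the rack | -0.6° | -0.5° |
| Bay position (centre, target ±52 mm) | about +51 to +52 mm | about -52 mm |
| Lower coated edge behind the ridge face | about 2–3 mm | about 1–2 mm |

- **Stability:** both panels held steady after release. In the last pictures, the other things on the bench that were in view appeared to be where they started; I did not re-measure them.
- **Forces:** the highest wrist force I read was about 14 N, when setting the blue panel down.
- **Checks that disagreed:** the last wrist picture confirmed yellow at 24.8° and square. It gave a 5.9° turn for blue, and two earlier scene readings gave about -5° to -6°. Blue was partly hidden each time, and every clear scene view gave under 1°. The last top view, probably blocked by the arm, gave no reading for either panel.

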